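Open the drying canister and weigh the sample jar

ROBOT

A 6-joint arm with a two-finger parallel gripper is mounted at the origin on the work surface. World frame = base frame: x ahead of the robot, y to its left, z up, the work surface at z = 0. Lengths are in m, angles in rad, forces in N, time in s.
With the tool pointing down it reaches from about 0.275 to 0.75 m from the base axis. Payload 10.2 kg.
Tool frame: the origin (TCP) lies midway between the tips of the shut fingers; the grasp point (between the pads) lies 19 mm behind it (pinch_z is the distance from the TCP to the grasp point, in m); z points along the fingers, y is the direction in which the jaws open and shut (so a half turn about z gives the same grasp; the last joint's range is limited). The gripper opens to 88 mm and grips with 3 to 60 N. Pads are 18 mm wide; open, the fingers measure 123 mm over their backs; the gripper's body (75 mm by 187 mm) begins 45 mm behind the grasp point.
Start: joints at [-1.38, 0.313, 1.498, -0, 1.331, -0.223], TCP at [0.211, -0.481, 0.239] pointing down, gripper open.
Joint ranges: [-2.94, 2.94], [-0.97, 2.17], [0.19, 2.56], [-1.23, 4.37], [0.02, 3.11], [-2.88, 2.88]. Speed limits (rad/s): [2.39, 2.39, 3.01, 3.14, 3.14, 3.14].

INTERFACE

Orientations are given as a rotation vector (axis times angle).
In Python, from workcell import * gives the robot as it stands.
- The arm moves only by the shell command python3 -m handwheel 'ROWS' [FORCE]. ROWS is JSON, a list that holds one entry, the list of rows, each a list of 5 numbers: the opening, from -1 (shut) to 1 (fully open), then the shift along the tool's x, y, z scaled (see below), then the turn about the tool's z scaled (see below). A call has 1 to 12 rows; each row shifts and turns the pose as measured when the row begins, along the tool's axes as they then stand; what a row does not reach is not made up. The controller multiplies each number of a shift by 1 m and each number of a turn by 60 degrees. A row lasts 1/12 s, in which the tool goes at most 41.7 mm and 7.16 degrees, less where a joint would pass 70% of its speed; a pose out of reach is approached as far as the arm can. A call with a number of a shift or a turn outside -1 to 1 is refused whole. A call with a gripper value outside its range is refused whole. The fingers move at their own pace and stop on an object; FORCE is the grip in N (left out, the last holds). Time passes only in rows, so rows that do not move let the fingers close. It gives the time, the measured TCP pose, the force and the opening at its end, in the units of the state.
- read_state(): the state, without advancing time (a new reading comes with each control period).
- grab_frame(name): name is "side" or "top" or "wrist"; returns a dict with "color" (420x560x3 uint8, blue, green, red), "camera_matrix" (3x3 intrinsics, pixels), "dist_coeffs" ([k1, k2, p1, p2, k3] as OpenCV has them; the pictures are not rectified), "world_to_cam" (4x4, takes a point from world to camera coordinates). Camera axes: x right, y down, z forward; pixel columns grow to the right and rows downward; lengths in m; the calibration is good to about 2 mm. A picture is of the moment at which its call begins. There is no depth.
- job_done(): hands the job in, once; it reports no verdict.
Trained networks look in the newest picture that a camera, given by its name, has taken for a name from the list of things; names that differ only in an ending like _2 or _b are one class to them, and where a whole thing is asked for, a point or a joint stands for the part that bears it (a point fixed in the world has none). Each returns a list of dicts, best first, with "confidence" (0 to 1); they miss things now and then, are a little off and sometimes report something else, mostly with a low value. They report only what shows in the picture. A call takes as long as a camera call. They do not tell look-alikes from the thing itself.
- recognise(name, camera): "centre" ([x, y, z] in m, in world coordinates, good to about 4 mm: the middle of the surface that is visible of it).
The state is a dict: "time_s": time; "joint_pos": joint angles; "joint_velocities": joint speeds; "effort": joint torques, N m; "eef_pos": TCP position; "ee_rot": TCP orientation; "ft_force": force on the tool from outside, world axes, zero at the start; "torque": the same for the moment, N m; "opening": finger opening in m.
Only numpy, scipy, OpenCV 4.12 (cv2) and the standard library are available. Lean on these libraries where they do the work, as an engineer would, in place of code of your own. Each camera call takes 0.05 s, during which the arm holds its last target. There are 200 camera calls.

TASK

Weigh the dried sample: press the drying canister's cover down against its spring, turn it about a quarter turn anticlockwise (seen from above) to free it from its lugs, lift it off and lay it right way up in the middle of the heat-proof mat. Then, with the jar still in the canister, press the balance's blue zero button fully down and let it come up again, and afterwards stand the amber jar upright in the middle of the balance's white pan. Keep the jar upright throughout and leave everything else on the bench where it is.

Things in the scene. Friction and masses are not known exactly. Their poses are not given: they have to be found in the camera images.
- canister: White round drying canister fixed to the bench: 128 mm outside diameter, wall top 74 mm high, inside 112 mm across, inner floor 6 mm above the bench. Origin: centre of its underside; z up. Two blue hooked tracks stand outside its rim and hold down the cover's ears.
- seal_top (a point): Centre of the black seal ring on the canister's rim (108 mm inside, 124 mm outside diameter), at its top face, 90 mm above the bench when up. The cover rests on this ring. It turns freely with the cover and is sprung: about 5 N to start it moving down, about 10 N at 8 mm, stop at 10 mm. This point does not move with it.
- notch (a point): Top of the blue hook over one locking notch, on the canister's +x side, 76 mm from its axis, 108 mm above the bench; the second is opposite. Each track spans radius 66 to 86 mm and runs from its notch about 56 degrees anticlockwise from above, under a lower roof; a stop closes the clockwise end.
- cover_bar (a point): Centre of the black bar handle on top of the cover: bar 90 mm long (point x), 16 mm wide (point y), 26 mm tall; z up. This point is 13 mm above the disc's top face, 13 mm below the bar's top, 27 mm above the cover's underside. The cover: aluminium disc 124 mm across, 8 mm thick, with a locating rim 100 mm across, 6 mm deep below; about 0.22 kg. At the start this point is 111 mm above the bench.
- ear (a point): Top of one of the cover's two yellow ears, 67 mm from its centre on the bar's line (x of cover_bar), flush with the disc's top, 26 mm wide; tips 76 mm from the centre. Locked at the start, in the notches. The ears must be pushed down over 6 mm (7 to 9 is right) and kept down while turning anticlockwise; clear after about 70 degrees (75 to 90 is safe), then the spring raises the cover and it lifts straight off.
- mat: Off-white scorched heat-proof mat, 220 x 220 x 6 mm, fixed flat on the bench. Origin: centre of its underside.
- mat_top (a point): Centre of the mat's top face, 6 mm above the bench.
- jar_mid (a point): Centre, half-way up, of the amber glass jar with a flush black cap: a plain upright cylinder 40 mm in diameter and 72 mm tall, about 0.11 kg. It stands on the canister's inner floor within about 7 mm of its middle, under the cover; its top is 78 mm above the bench then. z of the point is the jar's axis.
- pan (a point): Centre of the top face of the balance's white square pan (120 x 120 mm, 56 mm above the bench, rigid). The grey balance is 200 x 150 mm, its housing top 38 mm above the bench, fixed to the bench. This point's x axis points from the balance's front (button and display) to its back.
- zero_top (a point): Centre of the top of the balance's round blue zero button, 28 mm across, beside the green display on the front of the balance; presses straight down.
- zero (a joint): Travel of the zero button in m: 0 up, 0.006 fully down (about 5 N); springs back.
- beaker: Glass beaker, 72 mm across, 95 mm tall, beyond the work; a bystander. Origin under its centre.
- dish: White ceramic dish, 90 mm across, 35 mm tall; a bystander. Origin under its centre.
- bottle_green: Green bottle with black cap, 44 mm across, 75 mm tall; a bystander. Origin under its centre.
- bottle_purple: Dark purple bottle with black cap, 44 mm across, 75 mm tall; a bystander. Origin under its centre.
- spatula: Flat steel laboratory spatula, 160 mm long, 14 mm wide, lying on the bench; a bystander. Origin at its middle, underneath.
- notebook: Red closed notebook, 100 x 150 x 12 mm; a bystander. Origin under its centre.
Mind the look-alikes: they are no part of the job. Of the things that look like the part that bears cover_bar, the larger one is meant.

How it is judged:
On the way, in this order (a step that is already met when the one before it is completed fails the run):
1. the cover has been turned past 63 degrees on the canister, out of its tracks (angle between the x axis of cover_bar and the x axis of canister, either way round above 1.1 rad and horizontal distance between cover_bar and canister below 0.02 m and height (world z) of cover_bar below 0.14 m), for 0.1 s.
2. the cover lies right way up on the mat, let go (horizontal distance between cover_bar and mat_top below 0.045 m and z of cover_bar in the frame of mat_top below 0.031 m and angle between cover_bar's own z axis and vertical below 0.1 rad and contact force between the fingers and cover below 0.3 N), for 0.2 s.
3. the zero button is pressed fully down while the jar is still in the canister (value of joint zero above 0.0048 m and horizontal distance between jar_mid and canister below 0.04 m and height (world z) of jar_mid below 0.055 m), for 0.05 s.
At the end, for the whole second after the job is handed in: The cover lies flat and right way up on the mat, its centre within 45 mm of the mat's centre; the jar stands upright on the pan, its axis within 30 mm of the pan's centre; the zero button is up; both things are at rest and let go (horizontal distance between cover_bar and mat_top below 0.045 m and z of cover_bar in the frame of mat_top below 0.031 m and angle between each of cover_bar, jar_mid's own z axis and vertical below 0.1 rad and horizontal distance between jar_mid and pan below 0.03 m and z of jar_mid in the frame of pan between 0.032 and 0.04 m and value of joint zero below 0.002 m and linear speed of each of jar, cover below 0.02 m/s); the robot touches nothing.
It fails at once if the jar is tipped more than 35 degrees (angle between jar_mid's own z axis and vertical above 0.6 rad).
It fails at once if a bystander (beaker, dish, green or purple bottle, spatula, notebook) is moved more than 30 mm (distance of any of beaker, dish, bottle_green, bottle_purple, spatula, notebook from where it was at the start of the episode above 0.03 m).
It also fails if it takes over 72 s, if anything falls off the work surface, if the arm or the gripper's body presses on something with over 40 N, if the wrist force passes 120 N, or if a joint passes its speed limit or range.

## Working session

There is one attempt and no reset: what is moved stays moved. The work goes in short steps, Python scripts to look and compute and a shell command to move; the robot and the scene stay as the last step left them, time stands still between calls to the robot, and variables do not carry over. Pictures are saved under pics/ and viewed, about 8 in all and at most 12, crops included, and the job is handed in when it is done.

```bash
ls; mkdir -p pics; python3 - <<'E'
from workcell import *
import cv2,numpy as np
s=read_state();print({k:np.round(v,3) for k,v in s.items()})
a=grab_frame("top");b=grab_frame("side")
cv2.imwrite("pics/a.png",a["color"]);cv2.imwrite("pics/b.png",b["color"])
for n in ["canister","cover_bar","ear","notch","mat","pan","zero_top","beaker","dish","bottle_green","bottle_purple","spatula","notebook"]:
  for c in ["top","side"]:
    try: print(n,c,[(np.round(d["centre"],3).tolist(),round(d["confidence"],2)) for d in recognise(n,c)][:4])
    except Exception as e: print(n,c,e)
E
```

```text
pics
{'time_s': np.float64(0.0), 'joint_pos': array([-1.38 ,  0.313,  1.498, -0.   ,  1.331, -0.223]), 'joint_velocities': array([ 0.   , -0.   , -0.   ,  0.002,  0.002, -0.   ]), 'effort': array([ 0.0000e+00, -4.0221e+01, -2.5227e+01,  6.9000e-02,  3.5000e-02,
       -0.0000e+00]), 'eef_pos': array([ 0.211, -0.48 ,  0.238]), 'ee_rot': array([-3.073, -0.645,  0.   ]), 'ft_force': array([ 0.238, -0.935,  0.533]), 'torque': array([0.002, 0.003, 0.028]), 'opening': np.float64(0.088)}
canister top [([0.51, -0.283, 0.085], 0.74)]
canister side [([0.523, -0.37, 0.063], 0.94)]
cover_bar top [([0.533, -0.314, 0.099], 0.75), ([0.736, -0.39, 0.008], 0.59), ([0.333, 0.202, 0.074], 0.4)]
cover_bar side [([0.53, -0.33, 0.099], 0.63)]
ear top [([0.532, -0.316, 0.099], 0.95), ([0.737, -0.388, 0.01], 0.64)]
ear side [([0.532, -0.328, 0.095], 0.61), ([0.512, -0.055, 0.04], 0.33)]
notch top [([0.509, -0.286, 0.085], 0.64), ([0.53, -0.318, 0.098], 0.6)]
notch side [([0.521, -0.367, 0.069], 0.92)]
mat top [([0.552, 0.326, 0.008], 0.95)]
mat side [([0.555, 0.309, 0.005], 0.55)]
pan top [([0.504, -0.023, 0.054], 0.73), ([0.53, -0.313, 0.1], 0.15)]
pan side [([0.514, -0.053, 0.04], 0.64)]
zero_top top []
zero_top side [([0.456, -0.087, 0.062], 0.48)]
beaker top [([0.783, 0.123, 0.06], 0.81)]
beaker side [([0.76, 0.097, 0.067], 0.69)]
dish top [([0.773, -0.071, 0.018], 0.76)]
dish side [([0.775, -0.056, 0.023], 0.57)]
bottle_green top [([0.33, -0.165, 0.077], 0.83), ([0.334, 0.201, 0.072], 0.58)]
bottle_green side [([0.328, -0.186, 0.047], 0.72)]
bottle_purple top [([0.33, 0.205, 0.073], 0.77)]
bottle_purple side [([0.336, 0.198, 0.049], 0.91)]
spatula top [([0.782, 0.126, 0.063], 0.74)]
spatula side [([0.258, -0.336, 0.002], 0.81)]
notebook top [([0.272, 0.362, 0.01], 0.65)]
notebook side [([0.305, 0.362, 0.012], 0.78)]
```

View pics/a.png

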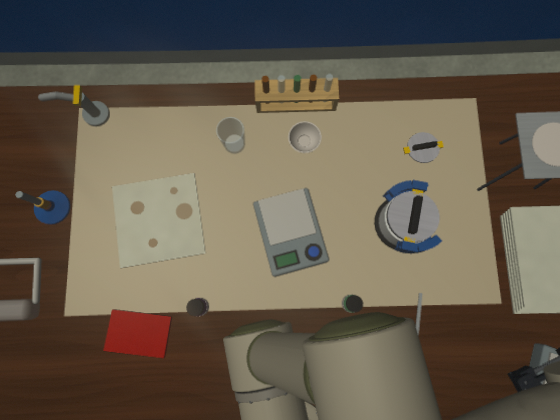

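View pics/b.png

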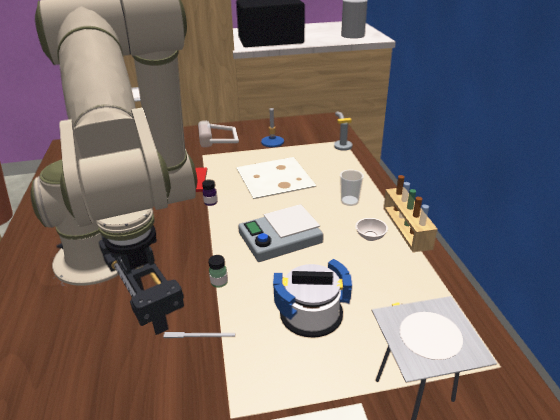

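The top view shows the canister with its cover at about (413,217), the bar running from (418,197) to (413,235). The look-alike small lid is at (423,148), the balance is at (290,232) with its button at (313,252), and the mat is at (158,220). Next I'll enlarge the canister and balance.

```bash
cat > h.py <<'E'
import cv2,numpy as np
from workcell import *
def px2w(f,p,z):
    K,d,T=f["camera_matrix"],f["dist_coeffs"],f["world_to_cam"]
    T=np.array(T);R=T[:3,:3];c=-R.T@T[:3,3]
    u=cv2.undistortPoints(np.array(p,float).reshape(-1,1,2),np.array(K),np.array(d))[:,0]
    r=np.c_[u,np.ones(len(u))]@R
    return c+r*((z-c[2])/r[:,2])[:,None]
def w2px(f,P):
    T=np.array(f["world_to_cam"]);
    return cv2.projectPoints(np.array(P,float).reshape(-1,3),cv2.Rodrigues(T[:3,:3])[0],T[:3,3],np.array(f["camera_matrix"]),np.array(f["dist_coeffs"]))[0][:,0]
E
python3 - <<'E'
from h import *
f=grab_frame("top");im=f["color"]
a=cv2.resize(im[170:270,365:455],None,fx=5.5,fy=5.5,interpolation=cv2.INTER_CUBIC)
b=cv2.resize(im[180:280,245:335],None,fx=3,fy=3,interpolation=cv2.INTER_CUBIC)
c=np.zeros((550,800,3),np.uint8);c[:550,:495]=a;c[:300,500:770]=b
cv2.imwrite("pics/c.png",c)
h=cv2.cvtColor(im,cv2.COLOR_BGR2HSV)
def blob(m,x0,x1,y0,y1):
    q=np.zeros(m.shape,np.uint8);q[y0:y1,x0:x1]=m[y0:y1,x0:x1]
    n,l,s,ce=cv2.connectedComponentsWithStats(q);
    return [(s[i,4],ce[i]) for i in range(1,n) if s[i,4]>8]
blue=((h[...,0]>100)&(h[...,0]<130)&(h[...,1]>150)).astype(np.uint8)
yel=((h[...,0]>20)&(h[...,0]<35)&(h[...,1]>180)).astype(np.uint8)
dark=(h[...,2]<50).astype(np.uint8)
for s,p in blob(blue,365,455,170,270): print("track",s,p,px2w(f,[p],.1))
for s,p in blob(blue,295,335,235,270): print("button",s,p,px2w(f,[p],.045))
for s,p in blob(yel,365,455,170,270): print("ear",s,p,px2w(f,[p],.098))
q=np.zeros(dark.shape,np.uint8);q[190:243,400:432]=dark[190:243,400:432]
n,l,s,ce=cv2.connectedComponentsWithStats(q)
for i in range(1,n):
  if s[i,4]>60:
    ys,xs=np.where(l==i);r=cv2.minAreaRect(np.c_[xs,ys].astype(np.float32));print("bar",s[i,4],ce[i],px2w(f,[ce[i]],.124),px2w(f,cv2.boxPoints(r),.124).round(3))
# mat
m=((h[...,2]>200)&(h[...,1]<40)).astype(np.uint8)
for s_,p in blob(m,100,215,165,275): print("mat",s_,p,px2w(f,[p],.006))
for s_,p in blob(m,250,325,185,250): print("pan",s_,p,px2w(f,[p],.056))
print(h[215,290],h[250,175],h[240,130])
print(px2w(f,[[119,185],[195,174],[206,256],[119,266]],.006).round(3))
E
```

```text
track 49 [421.67346939 185.55102041] [[ 0.60616985 -0.34420372  0.1       ]]
track 260 [422.38846154 244.01923077] [[ 0.46317083 -0.33289393  0.1       ]]
ear 25 [417.4  190.64] [[ 0.59423235 -0.33346272  0.098     ]]
ear 10 [405.7 238.6] [[ 0.47740036 -0.29538312  0.098     ]]
bar 318 [414.92138365 214.64150943] [[ 0.52980159 -0.31376528  0.124     ]] [[ 0.488 -0.293  0.124]
 [ 0.577 -0.315  0.124]
 [ 0.573 -0.335  0.124]
 [ 0.484 -0.312  0.124]]
[ 24  26 156] [ 28  40 166] [ 28  40 167]
[[0.655 0.429 0.006]
 [0.681 0.228 0.006]
 [0.459 0.197 0.006]
 [0.44  0.419 0.006]]
```

View pics/c.png

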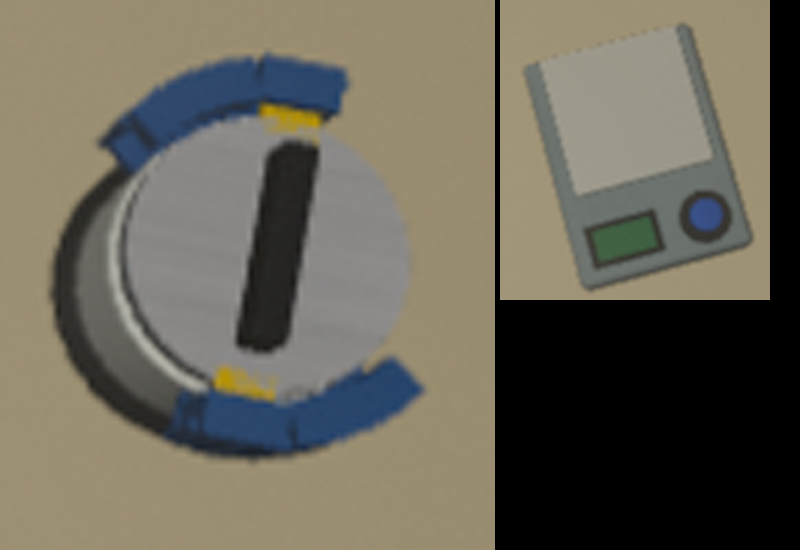

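The bar sits near (0.53,-0.314) at a yaw of about -15°, and the ears agree with that. The tool's yaw is 23.7°, so I'll turn it about +39° and move above the bar for a closer look with the wrist camera.

```bash
cat >> h.py <<'E'
def plan(x,y,z,yaw=None):
    """print shift still to go in tool axes, and tool-z turn in row units (60 deg)"""
    from scipy.spatial.transform import Rotation as Ro
    s=read_state();R=Ro.from_rotvec(s["ee_rot"]).as_matrix();d=R.T@(np.array([x,y,z])-s["eef_pos"])
    w=np.degrees(np.arctan2(R[1,0],R[0,0]))
    print("t",round(s["time_s"],2),"pos",np.round(s["eef_pos"],4),"yaw",round(w,2),"tilt",round(np.degrees(np.arccos(-R[2,2])),2),"F",np.round(s["ft_force"],1),"open",round(s["opening"],4),"q1,6",np.round(s["joint_pos"][[0,5]],2))
    print("shift tool",np.round(d,4),"turn", None if yaw is None else round((w-yaw)/60,3))
E
python3 -m handwheel '[[[1,0,0,0,0.109],[1,0,0,0,0.109],[1,0,0,0,0.109],[1,0,0,0,0.109],[1,0,0,0,0.109],[1,0,0,0,0.109]]]' 
python3 -c "
from h import *
plan(.51,-.31,.23,-15)"
```

```text
time_s: 1.95
eef_pos: [0.2111, -0.4807, 0.2387]
ee_rot: [-3.106, 0.468, 0.0]
ft_force: [0.7, -0.2, -0.3]
opening: 0.0881
t 1.95 pos [ 0.2111 -0.4807  0.2387] yaw -17.13 tilt 0.0 F [ 0.7 -0.2 -0.3] open 0.0881 q1,6 [-1.38  0.49]
shift tool [ 0.2354 -0.2511  0.0087] turn -0.035
```

```bash
python3 -m handwheel '[[[1,0.026,-0.028,0.001,0],[1,0.026,-0.028,0.001,0],[1,0.026,-0.028,0.001,0],[1,0.026,-0.028,0.001,0],[1,0.026,-0.028,0.001,0],[1,0.026,-0.028,0.001,0],[1,0.026,-0.028,0.001,0],[1,0.026,-0.028,0.001,0],[1,0.026,-0.028,0.001,0]]]' 
python3 - <<'E'
from h import *
plan(.51,-.31,.23,-15)
f=grab_frame("wrist");cv2.imwrite("pics/w1.png",f["color"])
for n in ["cover_bar","ear","canister"]: print(n,[(np.round(d["centre"],3).tolist(),round(d["confidence"],2)) for d in recognise(n,"wrist")][:3])
E
```

```text
time_s: 2.7
eef_pos: [0.518, -0.3082, 0.2294]
ee_rot: [3.099, -0.499, 0.0]
ft_force: [0.2, -0.1, -0.2]
opening: 0.088
t 2.7 pos [ 0.518  -0.3082  0.2294] yaw -18.29 tilt 0.14 F [ 0.2 -0.1 -0.2] open 0.088 q1,6 [-0.73  1.16]
shift tool [-0.007   0.0042 -0.0006] turn -0.055
cover_bar [([0.54, -0.319, 0.092], 0.74)]
ear [([0.532, -0.321, 0.095], 0.83)]
canister [([0.59, -0.318, 0.106], 0.81)]
```

View pics/w1.png

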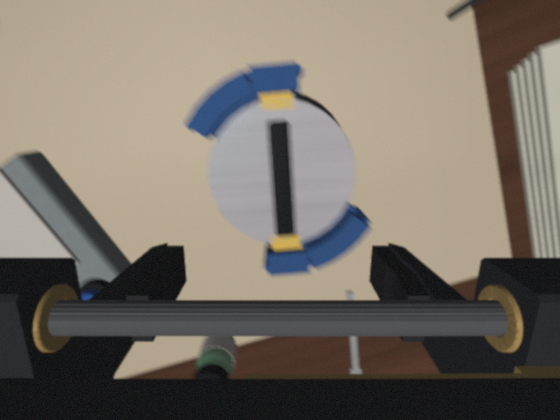

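The wrist view is slightly motion-blurred. It shows the bar from (279,123) to (285,235) and the ears at (277,99) and (286,243). I'll measure these in a still frame.

```bash
python3 - <<'E'
from h import *
f=grab_frame("wrist");im=f["color"];h=cv2.cvtColor(im,cv2.COLOR_BGR2HSV)
yel=((h[...,0]>15)&(h[...,0]<28)&(h[...,1]>100)&(h[...,2]>150)).astype(np.uint8)
dark=(h[...,2]<60).astype(np.uint8)
for nm,m,z in (("ear",yel,.098),("bar",dark,.124)):
  q=np.zeros(m.shape,np.uint8);q[60:250,225:335]=m[60:250,225:335]
  n,l,s,ce=cv2.connectedComponentsWithStats(q)
  for i in range(1,n):
    if s[i,4]>100:
      ys,xs=np.where(l==i);r=cv2.minAreaRect(np.c_[xs,ys].astype(np.float32))
      print(nm,s[i],px2w(f,[ce[i]],z).round(4),px2w(f,cv2.boxPoints(r),z).round(3).tolist())
plan(.532,-.315,.15,-15)
E
```

```text
ear [262  93  33  17 442] [[ 0.5906 -0.3352  0.098 ]] [[0.599, -0.324, 0.098], [0.593, -0.349, 0.098], [0.581, -0.347, 0.098], [0.587, -0.321, 0.098]]
ear [273 240  29  10 196] [[ 0.4712 -0.3046  0.098 ]] [[0.48, -0.295, 0.098], [0.473, -0.318, 0.098], [0.465, -0.316, 0.098], [0.472, -0.292, 0.098]]
bar [299  95  34  22 117] [[ 0.5806 -0.3579  0.124 ]] [[0.587, -0.349, 0.124], [0.589, -0.351, 0.124], [0.57, -0.371, 0.124], [0.567, -0.369, 0.124]]
bar [ 271  123   25  114 2139] [[ 0.5347 -0.3211  0.124 ]] [[0.577, -0.324, 0.124], [0.573, -0.338, 0.124], [0.488, -0.317, 0.124], [0.492, -0.302, 0.124]]
t 2.95 pos [ 0.5161 -0.3098  0.2292] yaw -18.29 tilt 0.14 F [-0.5 -0.2  0.1] open 0.0879 q1,6 [-0.73  1.16]
shift tool [ 0.0168 -0.0003  0.0792] turn -0.055
```

```bash
python3 -m handwheel '[[[1,0.009,0.003,0.027,-0.067],[1,0.008,0.002,0.026,0],[1,0,0,0.026,0],[1,0,0,0,0]]]' 40
python3 - <<'E'
from h import *
plan(.532,-.319,.102,-14.3)
f=grab_frame("wrist");cv2.imwrite("pics/w2.png",f["color"])
E
```

```text
time_s: 3.28
eef_pos: [0.5279, -0.3248, 0.1506]
ee_rot: [3.11, -0.395, 0.005]
ft_force: [-0.1, 0.6, -0.1]
opening: 0.0879
t 3.28 pos [ 0.5279 -0.3248  0.1506] yaw -14.48 tilt 0.4 F [-0.1  0.6 -0.1] open 0.0879 q1,6 [-0.74  1.09]
shift tool [ 0.0023 -0.007   0.0486] turn -0.003
```

View pics/w2.png

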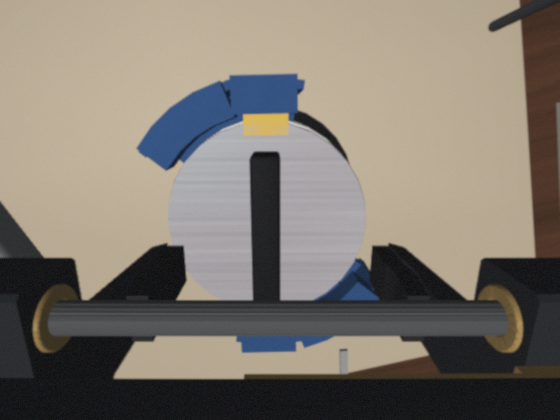

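The bar stands vertical at x≈265, while the finger mid-line is at about 278. So the yaw is right, and the offset of about -7 mm in y matches the plan. Next I descend and grip.

```bash
python3 -m handwheel '[[[1,0.002,-0.007,0,0],[1,0,0,0.017,0],[1,0,0,0.016,0],[1,0,0,0.015,0],[1,0,0,0,0]]]' 40
python3 -c "
from h import *
plan(.532,-.319,.102,-14.3)"
```

```text
time_s: 3.75
eef_pos: [0.5341, -0.3231, 0.1152]
ee_rot: [3.099, -0.402, 0.029]
ft_force: [-1.3, -0.3, -0.9]
opening: 0.0881
t 3.75 pos [ 0.5341 -0.3231  0.1152] yaw -14.79 tilt 1.45 F [-1.3 -0.3 -0.9] open 0.0881 q1,6 [-0.73  1.1 ]
shift tool [-0.0034 -0.0036  0.013 ] turn -0.008
```

```bash
python3 -m handwheel '[[[1,-0.004,-0.004,0.005,0],[1,0,0,0.005,0],[1,0,0,0,0]]]' 40
python3 -c "
from h import *
plan(.532,-.319,.102,-14.3)
s=read_state();print(s['joint_pos'].round(3),s['joint_velocities'].round(3),s['ee_rot'],s['torque'])"
```

```text
time_s: 4.0
eef_pos: [0.5324, -0.319, 0.1096]
ee_rot: [3.095, -0.403, 0.038]
ft_force: [0.0, 1.2, 0.2]
opening: 0.0882
t 4.0 pos [ 0.5324 -0.319   0.1096] yaw -14.83 tilt 1.84 F [0.  1.2 0.2] open 0.0882 q1,6 [-0.73  1.1 ]
shift tool [-0.0006 -0.      0.0076] turn -0.009
[-0.727  0.624  1.374 -0.004  1.112  1.104] [ 0.004 -0.033 -0.001  0.002  0.018  0.005] [ 3.09453952 -0.40307927  0.03831606] [ 0.09549194  0.00609046 -0.08674754]
```

```bash
python3 -m handwheel '[[[1,0,0,0.008,-0.009],[-1,0,0,0,0],[-1,0,0,0,0],[-1,0,0,0,0],[-1,0,0,0,0],[-1,0,0,0,0]]]' 40
python3 -c "
from h import *
plan(.532,-.319,.102,-14.3)"
```

```text
time_s: 4.5
eef_pos: [0.5334, -0.3198, 0.1035]
ee_rot: [3.094, -0.387, 0.043]
ft_force: [0.4, -0.5, -0.3]
opening: 0.0569
t 4.5 pos [ 0.5334 -0.3198  0.1035] yaw -14.23 tilt 2.06 F [ 0.4 -0.5 -0.3] open 0.0569 q1,6 [-0.73  1.09]
shift tool [-0.0016 -0.0004  0.0014] turn 0.001
```

```bash
python3 -m handwheel '[[[-1,-0.001,0,0,0],[-1,0,0,0,0],[-1,0,0,0,0],[-1,0,0,0,0],[-1,0,0,0,0],[-1,0,0,0,0],[-1,0,0,0,0],[-1,0,0,0,0]]]' 40
python3 -c "
from h import *
plan(.532,-.319,.102,-14.3)"
```

```text
time_s: 5.17
eef_pos: [0.5324, -0.3196, 0.1039]
ee_rot: [3.094, -0.387, 0.044]
ft_force: [-0.6, 0.7, 0.3]
opening: 0.0157
t 5.17 pos [ 0.5324 -0.3196  0.1039] yaw -14.24 tilt 2.07 F [-0.6  0.7  0.3] open 0.0157 q1,6 [-0.73  1.09]
shift tool [-0.0006 -0.0005  0.0019] turn 0.001
```

Gripped: the opening is 15.7 mm and side forces are near zero, so it is well centred. Now I press.

```bash
python3 -m handwheel '[[[-1,0,0,0.004,0],[-1,0,0,0.004,0],[-1,0,0,0.004,0]]]' 55
python3 -c "
from h import *
plan(.532,-.319,.096,-14.3)"
```

```text
time_s: 5.42
eef_pos: [0.5329, -0.3199, 0.0931]
ee_rot: [3.094, -0.387, 0.045]
ft_force: [-8.0, 5.7, 42.8]
opening: 0.0155
t 5.42 pos [ 0.5329 -0.3199  0.0931] yaw -14.24 tilt 2.14 F [-8.   5.7 42.8] open 0.0155 q1,6 [-0.73  1.09]
shift tool [-0.001  -0.0006 -0.0029] turn 0.001
```

```bash
python3 -m handwheel '[[[-1,-0.0005,0,-0.0025,0],[-1,0,0,0,0]]]' 55
python3 -c "
from h import *
plan(.532,-.319,.0955,-14.3)"
```

```text
time_s: 5.58
eef_pos: [0.533, -0.32, 0.097]
ee_rot: [3.093, -0.387, 0.049]
ft_force: [-2.6, 1.5, 6.5]
opening: 0.0154
t 5.58 pos [ 0.533 -0.32   0.097] yaw -14.24 tilt 2.26 F [-2.6  1.5  6.5] open 0.0154 q1,6 [-0.73  1.09]
shift tool [-0.0013 -0.0007  0.0014] turn 0.001
```

```bash
python3 -m handwheel '[[[-1,0,0,0.002,0],[-1,0,0,0.0005,-0.08],[-1,0,0,0.0005,-0.08],[-1,0,0,0.0005,-0.08]]]' 55
python3 -c "
from h import *
plan(.532,-.319,.0955,66)"
```

```text
time_s: 5.92
eef_pos: [0.5333, -0.3198, 0.0951]
ee_rot: [3.113, 0.015, 0.045]
ft_force: [-1.5, 1.4, 7.4]
opening: 0.0154
t 5.92 pos [ 0.5333 -0.3198  0.0951] yaw 0.58 tilt 2.31 F [-1.5  1.4  7.4] open 0.0154 q1,6 [-0.73  0.83]
shift tool [-0.0013 -0.0008 -0.0005] turn -1.09
```

Turning freely with small forces, at a depth of 8.8 mm.

```bash
python3 -m handwheel '[[[-1,0,0,0.0003,-0.1],[-1,0,0,0.0003,-0.1],[-1,0,0,0.0003,-0.1],[-1,0,0,0.0003,-0.1]]]' 55
python3 -c "
from h import *
plan(.532,-.319,.0955,66)"
```

```text
time_s: 6.25
eef_pos: [0.5344, -0.3195, 0.0957]
ee_rot: [3.03, 0.69, 0.04]
ft_force: [-0.1, 2.3, 6.5]
opening: 0.0154
t 6.25 pos [ 0.5344 -0.3195  0.0957] yaw 25.69 tilt 2.44 F [-0.1  2.3  6.5] open 0.0154 q1,6 [-0.73  0.4 ]
shift tool [-0.002  -0.0015  0.0001] turn -0.672
```

```bash
python3 -m handwheel '[[[-1,-0.001,-0.001,0.0005,-0.1],[-1,0,0,0.0005,-0.1],[-1,0,0,0.0005,-0.1],[-1,0,0,0.0003,-0.1]]]' 55
python3 -c "
from h import *
plan(.532,-.319,.0955,68)"
```

```text
time_s: 6.58
eef_pos: [0.5345, -0.3187, 0.0959]
ee_rot: [2.8, 1.332, 0.033]
ft_force: [-0.4, 2.8, 8.4]
opening: 0.0156
t 6.58 pos [ 0.5345 -0.3187  0.0959] yaw 50.88 tilt 2.62 F [-0.4  2.8  8.4] open 0.0156 q1,6 [-0.73 -0.05]
shift tool [-0.0018 -0.0018  0.0003] turn -0.285
```

```bash
python3 -m handwheel '[[[-1,-0.001,-0.001,0.0005,-0.1],[-1,0,0,0.0003,-0.1],[-1,0,0,0.0003,-0.085],[-1,0,0,0,0]]]' 55
python3 -c "
from h import *
plan(.532,-.319,.105,68)"
```

```text
time_s: 6.92
eef_pos: [0.5341, -0.3183, 0.0966]
ee_rot: [2.549, 1.758, 0.026]
ft_force: [-1.3, 2.0, 8.4]
opening: 0.0157
t 6.92 pos [ 0.5341 -0.3183  0.0966] yaw 69.17 tilt 2.72 F [-1.3  2.   8.4] open 0.0157 q1,6 [-0.73 -0.37]
shift tool [-0.0015 -0.0013 -0.0084] turn 0.02
```

The cover has turned 83°. Now I let it rise and lift it.

```bash
python3 -m handwheel '[[[-1,0,0,-0.005,0],[-1,0,0,-0.005,0],[-1,0,0,-0.005,0],[-1,0,0,-0.01,0]]]' 55
python3 -c "
from h import *
plan(.532,-.319,.2,68)"
```

```text
time_s: 7.25
eef_pos: [0.5325, -0.3172, 0.1201]
ee_rot: [2.551, 1.761, 0.025]
ft_force: [-0.5, -0.2, -1.9]
opening: 0.0157
t 7.25 pos [ 0.5325 -0.3172  0.1201] yaw 69.21 tilt 2.54 F [-0.5 -0.2 -1.9] open 0.0157 q1,6 [-0.73 -0.37]
shift tool [-0.0027  0.0036 -0.0798] turn 0.02
```

```bash
python3 -m handwheel '[[[-1,0,0,-0.03,0],[-1,0,0,-0.03,0],[-1,0,0,-0.03,0],[-1,0.034,-0.013,0,0],[-1,0.034,-0.013,0,0],[-1,0.034,-0.013,0,0],[-1,0.034,-0.013,0,0],[-1,0.034,-0.013,0,0],[-1,0.034,-0.013,0,0]]]' 55
python3 -c "
from h import *
plan(.556,.32,.2,69)"
```

```text
time_s: 8.0
eef_pos: [0.5269, -0.0947, 0.2102]
ee_rot: [2.561, 1.746, 0.022]
ft_force: [0.3, 0.6, -2.4]
opening: 0.0155
t 8.0 pos [ 0.5269 -0.0947  0.2102] yaw 68.56 tilt 2.55 F [ 0.3  0.6 -2.4] open 0.0155 q1,6 [-0.39 -0.01]
shift tool [ 3.968e-01 -1.246e-01  1.000e-04] turn -0.007
```

```bash
python3 -m handwheel '[[[-1,0.036,-0.011,0,0],[-1,0.036,-0.011,0,0],[-1,0.036,-0.011,0,0],[-1,0.036,-0.011,0,0],[-1,0.036,-0.011,0,0],[-1,0.036,-0.011,0,0],[-1,0.036,-0.011,0,0],[-1,0.036,-0.011,0,0],[-1,0.036,-0.011,0,0],[-1,0.03,-0.01,0,0],[-1,0,0,0,0]]]' 55
python3 - <<'E'
from h import *
f=grab_frame("top");cv2.imwrite("pics/d.png",f["color"][120:330,60:340].repeat(2,0).repeat(2,1))
plan(.556,.32,.06,69)
print([np.round(d["centre"],3).tolist() for d in recognise("mat","top")])
E
```

```text
time_s: 8.92
eef_pos: [0.5495, 0.2988, 0.2014]
ee_rot: [2.559, 1.751, 0.018]
ft_force: [-0.1, 0.6, -2.2]
opening: 0.0156
t 8.97 pos [0.5497 0.2967 0.2014] yaw 68.71 tilt 2.46 F [-0.7 -0.3 -1.7] open 0.0156 q1,6 [0.32 0.7 ]
shift tool [ 0.0261 -0.0082  0.1408] turn -0.005
[[0.522, 0.269, 0.009]]
```

View pics/d.png

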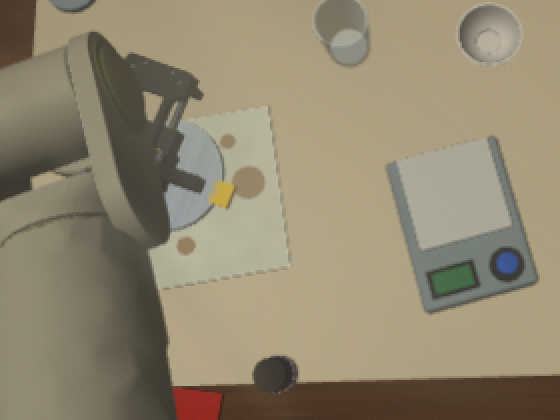

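The lid hangs over the mat. I'll compute the mat centre from the first top picture, where the mat is unobstructed.

```bash
python3 - <<'E'
from h import *
f=grab_frame("top");im=cv2.imread("pics/a.png");h=cv2.cvtColor(im,cv2.COLOR_BGR2HSV)
print(h[250,175],h[290,150],h[200,120])
m=((h[...,1]<62)&(h[...,2]>120)).astype(np.uint8)
q=np.zeros_like(m);q[165:277,100:215]=m[165:277,100:215]
n,l,s,c=cv2.connectedComponentsWithStats(q);i=1+s[1:,4].argmax();ys,xs=np.where(l==i)
r=cv2.minAreaRect(np.c_[xs,ys].astype(np.float32));P=px2w(f,cv2.boxPoints(r),.006)
print(s[i],P.round(3).tolist(),P.mean(0),np.linalg.norm(P[0]-P[1]),np.linalg.norm(P[2]-P[1]))
plan(*P.mean(0)[:2],.06,69)
E
```

```text
[ 29  37 166] [ 20  64 164] [ 29  37 166]
[ 110  173   97   96 6773] [[0.652, 0.465, 0.006], [0.689, 0.228, 0.006], [0.466, 0.189, 0.006], [0.433, 0.418, 0.006]] [0.55981954 0.32495188 0.006     ] 0.23999158033983595 0.22629211694450072
t 9.07 pos [0.5504 0.2936 0.2018] yaw 68.51 tilt 2.49 F [-0.5 -0.6 -2.1] open 0.0157 q1,6 [0.32 0.7 ]
shift tool [ 0.0348 -0.0085  0.1411] turn -0.008
```

```bash
python3 -m handwheel '[[[-1,0.031,-0.009,0,0],[-1,0,0,0.035,0],[-1,0,0,0.035,0],[-1,0,0,0.035,0],[-1,0,0,0.03,0],[-1,0,0,0,0]]]' 55
python3 -c "
from h import *
plan(.558,.32,.03,69)"
```

```text
time_s: 9.57
eef_pos: [0.5625, 0.3138, 0.0661]
ee_rot: [2.568, 1.728, 0.026]
ft_force: [-0.1, 0.1, -1.9]
opening: 0.0158
t 9.57 pos [0.5625 0.3138 0.0661] yaw 67.86 tilt 2.81 F [-0.1  0.1 -1.9] open 0.0158 q1,6 [0.34 0.75]
shift tool [ 0.0044 -0.0082  0.0357] turn -0.019
```

```bash
python3 -m handwheel '[[[-1,0.004,-0.006,0.015,0],[-1,0,0,0.015,0],[-1,0,0,0.005,0],[-1,0,0,0.003,0],[-1,0,0,0.003,0]]]' 55
python3 -c "
from h import *
plan(.558,.32,.026,69)"
```

```text
time_s: 9.98
eef_pos: [0.5642, 0.3136, 0.0308]
ee_rot: [2.573, 1.717, 0.034]
ft_force: [-0.2, 0.1, -1.6]
opening: 0.0155
t 9.98 pos [0.5642 0.3136 0.0308] yaw 67.42 tilt 3.04 F [-0.2  0.1 -1.6] open 0.0155 q1,6 [0.34 0.76]
shift tool [ 0.0036 -0.0084  0.0043] turn -0.026
```

```bash
python3 -m handwheel '[[[-1,0,0,0.003,0],[-1,0,0,0.003,0],[-1,0,0,0.002,0]]]' 55
python3 -c "
from h import *
plan(.558,.32,.026,69)"
```

```text
time_s: 10.23
eef_pos: [0.5665, 0.3131, 0.0274]
ee_rot: [2.573, 1.715, 0.041]
ft_force: [-6.2, -1.4, 10.9]
opening: 0.0157
t 10.23 pos [0.5665 0.3131 0.0274] yaw 67.36 tilt 3.22 F [-6.2 -1.4 10.9] open 0.0157 q1,6 [0.34 0.76]
shift tool [ 0.0031 -0.0105  0.0008] turn -0.027
```

It has touched down about 11 mm off centre, well within 45 mm. I'll ease off and release.

```bash
python3 -m handwheel '[[[-1,0,0,-0.0007,0],[0.2,0,0,0,0],[0.2,0,0,0,0],[0.2,0,0,0,0],[0.2,0,0,0,0],[0.2,0,0,0,0],[0.2,0,0,-0.02,0],[0.2,0,0,-0.03,0],[0.2,0,0,-0.04,0],[0.2,0,0,-0.04,0],[0.2,0,0,-0.04,0]]]' 20
python3 -c "
from h import *
plan(.5,-.0,.2,69)"
```

```text
time_s: 11.15
eef_pos: [0.5553, 0.3163, 0.1968]
ee_rot: [2.576, 1.716, 0.02]
ft_force: [0.6, 0.3, -0.3]
opening: 0.0532
t 11.15 pos [0.5553 0.3163 0.1968] yaw 67.33 tilt 2.75 F [ 0.6  0.3 -0.3] open 0.0532 q1,6 [0.35 0.76]
shift tool [-0.3132  0.0707  0.0047] turn -0.028
```

```bash
python3 - <<'E'
from h import *
f=grab_frame("top")
p=px2w(f,[[313.5,251.7]],.046)[0];print(p)
pc=px2w(f,np.array([[542,62],[682,26],[713,158],[580,194]])/3+np.array([245-500/3,180]),.056);print(pc.round(3),pc.mean(0))
print("cover",[(np.round(d["centre"],3).tolist(),round(d["confidence"],2)) for d in recognise("cover_bar","top")])
plan(p[0]-.03,p[1],.2)
cv2.imwrite("pics/e.png",cv2.resize(f["color"][160:290,90:230],None,fx=3,fy=3))
E
```

```text
[ 0.45770607 -0.07875609  0.046     ]
[[ 0.59   0.055  0.056]
 [ 0.618 -0.065  0.056]
 [ 0.504 -0.086  0.056]
 [ 0.477  0.025  0.056]] [ 0.5473733 -0.0177324  0.056    ]
cover [([0.734, -0.393, 0.007], 0.86), ([0.564, 0.31, 0.02], 0.66)]
t 11.25 pos [0.5579 0.3176 0.2029] yaw 67.35 tilt 3.21 F [-0.  -0.3  0.5] open 0.0528 q1,6 [0.35 0.76]
shift tool [-0.4159  0.0321  0.007 ] turn None
```

The cover is seen at (0.564,0.310,0.02), flat on the mat. Next I go over near the button.

```bash
python3 -m handwheel '[[[-1,-0.039,0.003,0,0],[-1,-0.039,0.003,0,0],[-1,-0.039,0.003,0,0],[-1,-0.039,0.003,0,0],[-1,-0.039,0.003,0,0],[-1,-0.039,0.003,0,0],[-1,-0.039,0.003,0,0],[-1,-0.039,0.003,0,0.1],[-1,-0.036,-0.008,0,0.1],[-1,-0.036,-0.008,0,0.1],[-1,0,0,0,0.1],[-1,0,0,0,0.1]]]' 20
python3 - <<'E'
from h import *
plan(.456,-.08,.15,13)
f=grab_frame("wrist");cv2.imwrite("pics/w3.png",f["color"])
f=grab_frame("wrist")
h=cv2.cvtColor(f["color"],cv2.COLOR_BGR2HSV)
b=((h[...,0]>100)&(h[...,0]<130)&(h[...,1]>150)&(h[...,2]>60)).astype(np.uint8)
n,l,s,c=cv2.connectedComponentsWithStats(b)
for i in range(1,n):
  if s[i,4]>150: print(s[i],c[i],px2w(f,[c[i]],.046).round(4))
print([(np.round(d["centre"],3).tolist(),round(d["confidence"],2)) for d in recognise("zero_top","wrist")])
E
```

```text
time_s: 12.25
eef_pos: [0.3991, -0.0463, 0.1974]
ee_rot: [2.947, 0.966, 0.057]
ft_force: [-1.4, 0.7, -0.1]
opening: 0.0003
t 12.25 pos [ 0.3991 -0.0463  0.1974] yaw 36.34 tilt 3.09 F [-1.4  0.7 -0.1] open 0.0003 q1,6 [-0.41  0.53]
shift tool [0.0248 0.0585 0.0509] turn 0.389
[323 150  33  32 813] [338.77244772 165.18450185] [[ 0.4576 -0.0816  0.046 ]]
[([0.459, -0.078, 0.061], 0.88)]
```

View pics/w3.png

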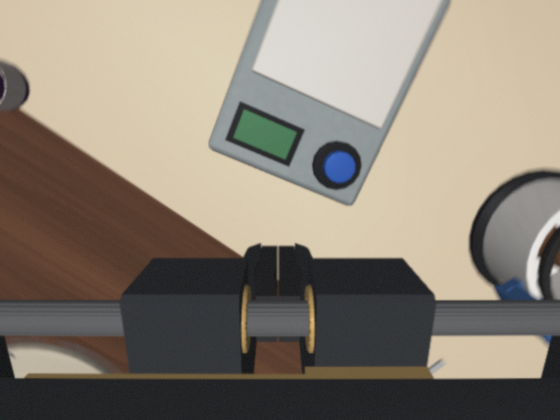

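The button is at px (339,165), giving (0.4575,-0.081). The top view agrees, with (0.4577,-0.079).

```bash
python3 -c "
from h import *
plan(.4576,-.0805,.09)"
python3 -m handwheel '[[[-1,0.013,0.03,0,0],[-1,0.013,0.03,0.03,0],[-1,0,0,0.035,0],[-1,0,0,0.035,0],[-1,0,0,0,0]]]' 20
python3 -c "
from h import *
plan(.4576,-.0805,.06)"
```

```text
t 12.4 pos [ 0.3999 -0.0452  0.1975] yaw 36.97 tilt 3.07 F [-0.3  0.1 -0.1] open 0.0003 q1,6 [-0.4   0.53]
shift tool [0.0225 0.0576 0.1109] turn None
time_s: 12.82
eef_pos: [0.4661, -0.0792, 0.0986]
ee_rot: [2.925, 1.018, 0.063]
ft_force: [-0.6, 0.7, -0.4]
opening: 0.0006
t 12.82 pos [ 0.4661 -0.0792  0.0986] yaw 38.4 tilt 3.42 F [-0.6  0.7 -0.4] open 0.0006 q1,6 [-0.41  0.49]
shift tool [-0.0084 -0.0063  0.0381] turn None
```

```bash
python3 -m handwheel '[[[-1,-0.009,-0.008,0,0],[-1,0,0,0.02,0],[-1,0,0,0.015,0],[-1,0,0,0.003,0]]]' 20
python3 -c "
from h import *
plan(.4576,-.0805,.05)"
```

```text
time_s: 13.15
eef_pos: [0.4574, -0.0778, 0.0619]
ee_rot: [2.917, 1.04, 0.063]
ft_force: [-0.4, -0.1, 0.7]
opening: 0.0001
t 13.15 pos [ 0.4574 -0.0778  0.0619] yaw 39.29 tilt 3.44 F [-0.4 -0.1  0.7] open 0.0001 q1,6 [-0.42  0.47]
shift tool [-0.0018  0.0016  0.0119] turn None
```

```bash
python3 -m handwheel '[[[-1,-0.001,0.002,0.005,0],[-1,0,0,0.004,0],[-1,0,0,0.004,0]]]' 20
python3 -c "
from h import *
plan(.4576,-.0805,.045)"
```

```text
time_s: 13.4
eef_pos: [0.4598, -0.08, 0.0534]
ee_rot: [2.912, 1.049, 0.065]
ft_force: [-27.2, 8.7, 72.5]
opening: 0.0005
t 13.4 pos [ 0.4598 -0.08    0.0534] yaw 39.66 tilt 3.54 F [-27.2   8.7  72.5] open 0.0005 q1,6 [-0.42  0.46]
shift tool [-0.0022 -0.0015  0.0083] turn None
```

Hard stop at z≈0.053. The networks put the button top at 0.061, so this is about the full 6 mm of travel. I'll back off in small steps and check that the force follows the spring.

```bash
for i in 1; do python3 -m handwheel '[[[-1,0,0,-0.0015,0]]]'; python3 -m handwheel '[[[-1,0,0,-0.0015,0]]]';python3 -m handwheel '[[[-1,0,0,-0.0015,0]]]';python3 -m handwheel '[[[-1,0,0,-0.0015,0]]]';python3 -m handwheel '[[[-1,0,0,-0.0015,0]]]'; done | grep -E "eef_pos|ft"
```

```text
eef_pos: [0.4599, -0.08, 0.0566]
ft_force: [-3.1, -0.0, 4.0]
eef_pos: [0.4603, -0.08, 0.0595]
ft_force: [-0.6, 0.5, 1.8]
eef_pos: [0.4607, -0.0801, 0.0622]
ft_force: [-0.3, -0.1, -1.1]
eef_pos: [0.4611, -0.0801, 0.0644]
ft_force: [0.3, 1.0, -0.5]
eef_pos: [0.4613, -0.0802, 0.0664]
ft_force: [1.5, -0.4, -0.2]
```

```bash
python3 -c "
from h import *
plan(.4576,-.0805,.2,14)
f=grab_frame('side');cv2.imwrite('pics/s2.png',cv2.resize(f['color'][170:290,200:380],None,fx=4,fy=4,interpolation=cv2.INTER_CUBIC))"
```

```text
t 13.82 pos [ 0.4613 -0.0802  0.0664] yaw 39.95 tilt 3.88 F [ 1.5 -0.4 -0.2] open 0.0005 q1,6 [-0.42  0.46]
shift tool [ 0.0004  0.0062 -0.1335] turn 0.433
```

View pics/s2.png

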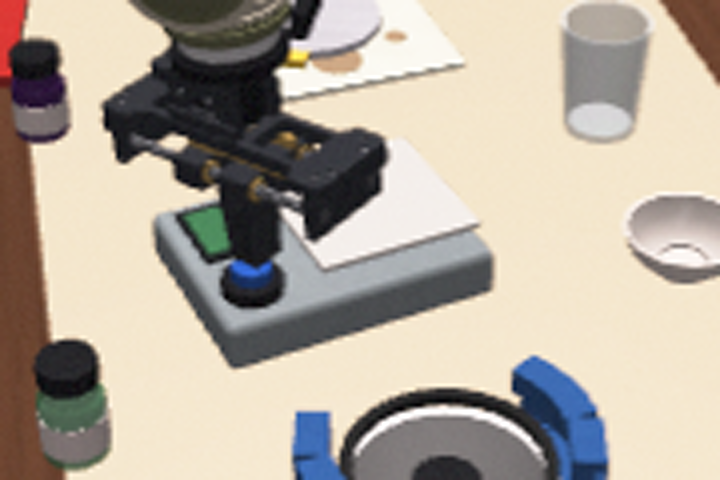

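The side view shows the button up, blue at about (252,272) just below the finger tips, and the jar cap in the open canister. The force fell off like a spring, so the press is done. Now the jar.

```bash
python3 -m handwheel '[[[-1,0,0,-0.035,0],[-1,0,0,-0.035,0.108],[-1,0,0,-0.035,0.108],[0.25,0,0,-0.03,0.108],[0.25,0,0,0,0.108],[0.25,-0.003,0.039,0,0],[0.25,-0.003,0.039,0,0],[0.25,-0.003,0.039,0,0],[0.25,-0.003,0.039,0,0],[0.25,-0.003,0.039,0,0],[0.25,-0.003,0.039,0,0],[0.25,0,0,0,0]]]' 20
python3 - <<'E'
from h import *
grab_frame("top")
print("top",[(np.round(d["centre"],3).tolist(),round(d["confidence"],2)) for d in recognise("jar_mid","top")])
f=grab_frame("wrist");cv2.imwrite("pics/w4.png",f["color"])
print([(np.round(d["centre"],3).tolist(),round(d["confidence"],2)) for d in recognise("jar_mid","wrist")])
plan(.532,-.319,.15,14)
E
```

```text
time_s: 14.87
eef_pos: [0.4874, -0.3165, 0.2179]
ee_rot: [3.082, 0.348, 0.089]
ft_force: [1.0, -0.3, -0.7]
opening: 0.0552
top [([0.538, 0.336, 0.006], 0.28)]
[([0.532, -0.321, 0.076], 0.95)]
t 15.07 pos [ 0.4875 -0.3098  0.2183] yaw 13.23 tilt 3.86 F [ 0.4  0.6 -0.2] open 0.0548 q1,6 [-0.78  0.56]
shift tool [0.0375 0.0162 0.0711] turn -0.013
```

View pics/w4.png

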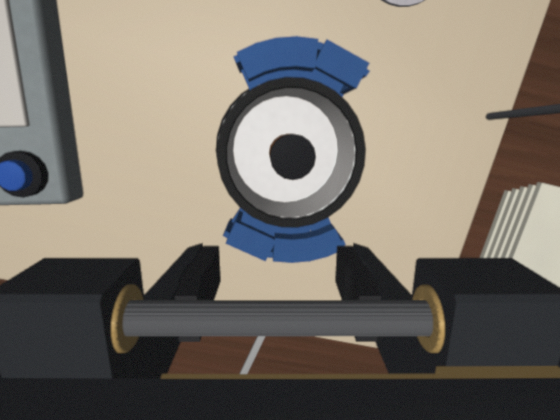

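The cap is at px (292,157) and the ring at about (291,152). The tracks are fore and aft, so the jaw direction is clear.

```bash
python3 - <<'E'
from h import *
f=grab_frame("wrist");h=cv2.cvtColor(f["color"],cv2.COLOR_BGR2GRAY)
q=np.zeros_like(h);q[115:200,245:345]=(h[115:200,245:345]<55)
n,l,s,c=cv2.connectedComponentsWithStats(q)
for i in range(1,n):
  if s[i,4]>300:print(s[i],c[i],px2w(f,[c[i]],.078).round(4))
plan(*px2w(f,[c[1+s[1:,4].argmax()]],.078)[0][:2],.13,14)
E
```

```text
[ 272  136   45   44 1515] [294.15841584 157.03894389] [[ 0.5308 -0.3214  0.078 ]]
t 15.12 pos [ 0.4877 -0.3095  0.2186] yaw 13.27 tilt 3.89 F [ 0.9  0.  -0. ] open 0.0553 q1,6 [-0.78  0.56]
shift tool [0.0345 0.0176 0.0914] turn -0.012
```

```bash
python3 -m handwheel '[[[0.25,0.018,0.009,0.01,-0.012],[0.25,0.016,0.009,0.027,0],[0.25,0,0,0.027,0],[0.25,0,0,0.027,0],[0.25,0,0,0,0]]]' 20
python3 -c "
from h import *
plan(.531,-.3213,.11,14)"
```

```text
time_s: 15.53
eef_pos: [0.5342, -0.316, 0.1313]
ee_rot: [3.074, 0.389, 0.095]
ft_force: [0.1, 0.5, -1.4]
opening: 0.055
t 15.53 pos [ 0.5342 -0.316   0.1313] yaw 14.5 tilt 4.25 F [ 0.1  0.5 -1.4] open 0.055 q1,6 [-0.73  0.58]
shift tool [-0.0057  0.0033  0.0212] turn 0.008
```

```bash
python3 -m handwheel '[[[0.25,-0.005,0.003,0.003,0],[0.25,-0.001,0,0.016,0],[0.25,-0.001,0,0.014,0],[0.25,0,0,0,0]]]' 20
python3 -c "
from h import *
plan(.531,-.3213,.046,14)"
```

```text
time_s: 15.87
eef_pos: [0.5312, -0.3203, 0.1029]
ee_rot: [3.069, 0.395, 0.101]
ft_force: [0.4, -0.2, -0.5]
opening: 0.055
t 15.87 pos [ 0.5312 -0.3203  0.1029] yaw 14.76 tilt 4.55 F [ 0.4 -0.2 -0.5] open 0.055 q1,6 [-0.74  0.56]
shift tool [-0.0038 -0.0022  0.0567] turn 0.013
```

```bash
python3 -m handwheel '[[[0.25,-0.002,0.001,0.015,0.013],[0.25,-0.002,0,0.015,0],[0.25,-0.001,0,0.015,0],[0.25,0,0,0,0]]]' 20
python3 -c "
from h import *
plan(.531,-.3213,.046,14)"
```

```text
time_s: 16.2
eef_pos: [0.5316, -0.3258, 0.0657]
ee_rot: [3.063, 0.375, 0.112]
ft_force: [-0.9, 0.2, -0.2]
opening: 0.0552
t 16.2 pos [ 0.5316 -0.3258  0.0657] yaw 14.07 tilt 5.17 F [-0.9  0.2 -0.2] open 0.0552 q1,6 [-0.75  0.57]
shift tool [-0.0008 -0.0057  0.0194] turn 0.001
```

```bash
python3 -m handwheel '[[[0.25,-0.001,-0.005,0.002,0],[0.25,0,-0.002,0.008,0],[0.25,0,-0.001,0.006,0],[0.25,0,0,0,0]]]' 20
python3 -c "
from h import *
plan(.531,-.3213,.045,14)"
```

```text
time_s: 16.53
eef_pos: [0.5314, -0.3194, 0.0543]
ee_rot: [3.057, 0.375, 0.12]
ft_force: [-0.5, 0.7, 0.5]
opening: 0.0553
t 16.53 pos [ 0.5314 -0.3194  0.0543] yaw 14.13 tilt 5.61 F [-0.5  0.7  0.5] open 0.0553 q1,6 [-0.74  0.57]
shift tool [-0.0015  0.0011  0.0093] turn 0.002
```

```bash
python3 -m handwheel '[[[0.25,-0.001,0.001,0.01,0],[-1,0,0,0,0],[-1,0,0,0,0],[-1,0,0,0,0],[-1,0,0,0,0],[-1,0,0,0,0],[-1,0,0,0,0]]]' 20
python3 -c "
from h import *
plan(.531,-.3213,.045,14)
from scipy.spatial.transform import Rotation as R
print(R.from_rotvec(read_state()['ee_rot']).as_matrix()[:,2])"
```

```text
time_s: 17.12
eef_pos: [0.5319, -0.3214, 0.0442]
ee_rot: [3.057, 0.375, 0.121]
ft_force: [0.8, 0.5, -1.6]
opening: 0.0397
t 17.12 pos [ 0.5319 -0.3214  0.0442] yaw 14.14 tilt 5.65 F [ 0.8  0.5 -1.6] open 0.0397 q1,6 [-0.74  0.57]
shift tool [-0.0008 -0.0002 -0.0009] turn 0.002
[ 0.08495215 -0.04968314 -0.99514558]
```

```bash
python3 -m handwheel '[[[-1,0.001,0.001,-0.02,0],[-1,0.003,0.002,-0.04,0],[-1,0.003,0.002,-0.04,0],[-1,0.003,0.002,-0.04,0],[-1,0.002,0.001,-0.015,0],[-1,0,0,0,0]]]' 25
python3 - <<'E'
from h import *
plan(.547,-.018,.16,14)
f=grab_frame("side");cv2.imwrite("pics/s3.png",cv2.resize(f['color'][130:330,200:400],None,fx=3,fy=3))
print([(np.round(d["centre"],3).tolist(),round(d["confidence"],2)) for d in recognise("jar_mid","side")])
f=grab_frame("top");im=f["color"];h=cv2.cvtColor(im,cv2.COLOR_BGR2HSV)
cv2.imwrite("pics/t3.png",im)
E
```

```text
time_s: 17.62
eef_pos: [0.5309, -0.3175, 0.2041]
ee_rot: [3.062, 0.375, 0.114]
ft_force: [0.8, -0.2, -1.8]
opening: 0.0395
t 17.62 pos [ 0.5309 -0.3175  0.2041] yaw 14.1 tilt 5.25 F [ 0.8 -0.2 -1.8] open 0.0395 q1,6 [-0.74  0.58]
shift tool [ 0.0855 -0.2892  0.0316] turn 0.002
[([0.524, -0.33, 0.197], 0.58), ([0.764, 0.098, 0.07], 0.18)]
```

View pics/s3.png

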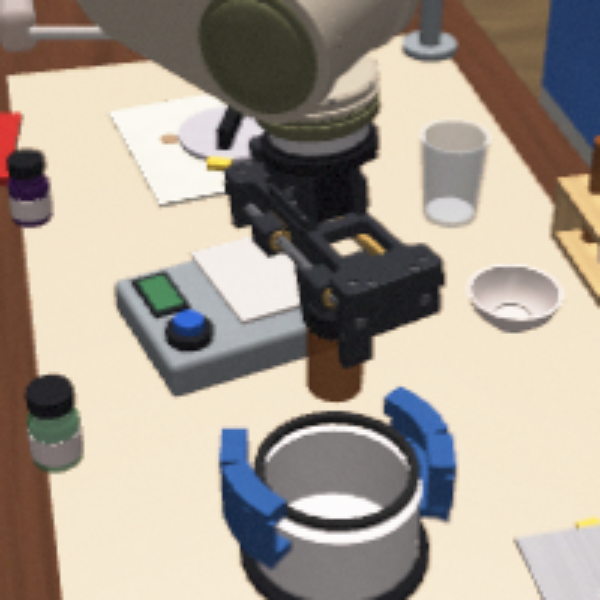

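The jar hangs upright at about (335,365) in the crop, and the button is up. The pan centre is (0.547,-0.018), from the pan's corners.

```bash
python3 -m handwheel '[[[-1,0.0105,-0.036,-0.001,0],[-1,0.0105,-0.036,-0.001,0],[-1,0.0105,-0.036,-0.001,0],[-1,0.0105,-0.036,-0.001,0],[-1,0.0105,-0.036,-0.001,0],[-1,0.0105,-0.036,-0.001,0],[-1,0.0105,-0.036,-0.001,0],[-1,0.0105,-0.036,-0.001,0],[-1,0,0,0,0]]]' 25
python3 -c "
from h import *
plan(.547,-.018,.105,14)"
```

```text
time_s: 18.52
eef_pos: [0.5333, -0.0036, 0.175]
ee_rot: [3.089, 0.367, 0.059]
ft_force: [0.1, -0.3, -1.1]
opening: 0.0399
t 18.52 pos [ 0.5333 -0.0036  0.175 ] yaw 13.59 tilt 2.8 F [ 0.1 -0.3 -1.1] open 0.0399 q1,6 [-0.22  1.12]
shift tool [0.0075 0.0147 0.0709] turn -0.007
```

```bash
python3 -m handwheel '[[[-1,0.006,0.012,0.02,0],[-1,0,0,0.02,0],[-1,0,0,0.015,0],[-1,0,0,0,0]]]' 25
python3 -c "
from h import *
plan(.547,-.018,.1,14)"
```

```text
time_s: 18.85
eef_pos: [0.541, -0.012, 0.1115]
ee_rot: [3.092, 0.377, 0.042]
ft_force: [-0.7, -0.2, -2.3]
opening: 0.0394
t 18.85 pos [ 0.541  -0.012   0.1115] yaw 13.94 tilt 2.17 F [-0.7 -0.2 -2.3] open 0.0394 q1,6 [-0.23  1.11]
shift tool [0.0041 0.007  0.0118] turn -0.001
```

```bash
python3 -m handwheel '[[[-1,0.004,0.007,0.003,0],[-1,0,0,0.005,0],[-1,0,0,0.003,0]]]' 25
python3 -c "
from h import *
plan(.547,-.018,.094,14)"
```

```text
time_s: 19.1
eef_pos: [0.5463, -0.019, 0.0984]
ee_rot: [3.094, 0.377, 0.036]
ft_force: [-0.9, -0.3, -0.7]
opening: 0.0397
t 19.1 pos [ 0.5463 -0.019   0.0984] yaw 13.91 tilt 1.94 F [-0.9 -0.3 -0.7] open 0.0397 q1,6 [-0.24  1.1 ]
shift tool [ 0.0008 -0.0009  0.0044] turn -0.002
```

```bash
python3 -m handwheel '[[[-1,0,0,0.0015,0]]]' 25 | grep -E "eef|ft";python3 -m handwheel '[[[-1,0,0,0.0015,0]]]' | grep -E "eef|ft"; python3 -m handwheel '[[[-1,0,0,0.001,0]]]' | grep -E "eef|ft"
```

```text
eef_pos: [0.5464, -0.0193, 0.0966]
ft_force: [0.1, 0.3, -1.6]
eef_pos: [0.5466, -0.0195, 0.0952]
ft_force: [0.3, -0.5, -0.7]
eef_pos: [0.5467, -0.0196, 0.0947]
ft_force: [-3.7, 0.7, 8.0]
```

Contact at 0.0947. I'll loosen the grip so the jar settles flat, open gently, then check before retracting.

```bash
python3 -m handwheel '[[[-1,0,0,-0.0003,0],[-1,0,0,0,0],[-0.05,0,0,0,0],[0.02,0,0,0,0],[0.1,0,0,0,0],[0.25,0,0,0,0],[0.25,0,0,0,0],[0.25,0,0,0,0]]]' 3
python3 - <<'E'
from h import *
plan(.547,-.018,.2)
f=grab_frame("side");cv2.imwrite("pics/s4.png",cv2.resize(f['color'][130:330,200:400],None,fx=3,fy=3))
E
```

```text
time_s: 20.02
eef_pos: [0.5477, -0.0196, 0.0969]
ee_rot: [3.092, 0.376, 0.043]
ft_force: [0.1, 0.3, -0.7]
opening: 0.0549
t 20.02 pos [ 0.5477 -0.0196  0.0969] yaw 13.88 tilt 2.21 F [ 0.1  0.3 -0.7] open 0.0549 q1,6 [-0.24  1.1 ]
shift tool [ 0.0022  0.0014 -0.1031] turn None
```

View pics/s4.png

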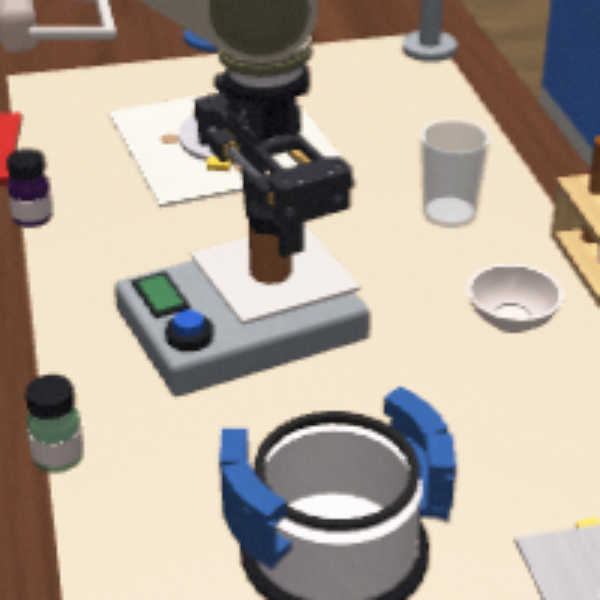

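The jar stands upright on the pan, at (270,260) in the crop. I'll retract straight up, move away and check.

```bash
python3 -m handwheel '[[[0.35,0,0,-0.015,0],[0.35,0.001,0,-0.03,0],[0.35,0.001,0,-0.04,0],[0.35,0,0,-0.04,0],[0.35,-0.02,0.035,-0.01,0],[0.35,-0.02,0.035,0,0],[0.35,-0.02,0.035,0,0],[0.35,-0.02,0.035,0,0],[0.35,0,0,0,0]]]' 20
python3 - <<'E'
from h import *
f=grab_frame("top");im=f["color"];g=cv2.cvtColor(im,cv2.COLOR_BGR2GRAY)
T=cv2.resize(im[160:290,100:340],None,fx=3.2,fy=3.2)
s=grab_frame("side")["color"];
cv2.imwrite("pics/f.png",np.vstack([T[:,:560],cv2.resize(s[150:270,190:350],(240,180)).__class__(shape=(0,560,3),dtype=np.uint8)]) if 0 else T)
for n in ["jar_mid","cover_bar","pan"]:
  for c in ["top","side"]: print(n,c,[(np.round(d["centre"],3).tolist(),round(d["confidence"],2)) for d in recognise(n,c)][:3])
plan(.5,-.2,.2)
print(w2px(f,[[.547,-.018,.056],[.547,-.018,.128]]))
E
```

```text
time_s: 20.82
eef_pos: [0.4995, -0.175, 0.2412]
ee_rot: [3.088, 0.387, 0.042]
ft_force: [-0.7, 0.1, -0.5]
opening: 0.0598
jar_mid top [([0.538, -0.021, 0.133], 0.87), ([0.54, 0.337, 0.006], 0.21)]
jar_mid side [([0.543, -0.034, 0.097], 0.84)]
cover_bar top [([0.564, 0.313, 0.022], 0.78), ([0.733, -0.389, 0.011], 0.62)]
cover_bar side [([0.531, 0.307, 0.023], 0.43)]
pan top [([0.505, -0.019, 0.049], 0.84)]
pan side [([0.507, -0.064, 0.039], 0.6), ([0.5, 0.281, 0.004], 0.46), ([0.532, 0.307, 0.017], 0.32)]
t 21.22 pos [ 0.5013 -0.1685  0.2407] yaw 14.7 tilt 2.2 F [-0.5 -0.9 -0.1] open 0.0592 q1,6 [-0.54  0.77]
shift tool [-0.0102  0.0289  0.0414] turn None
[[288.19646751 216.56492007]
 [288.49740856 210.53630381]]
```

View pics/f.png

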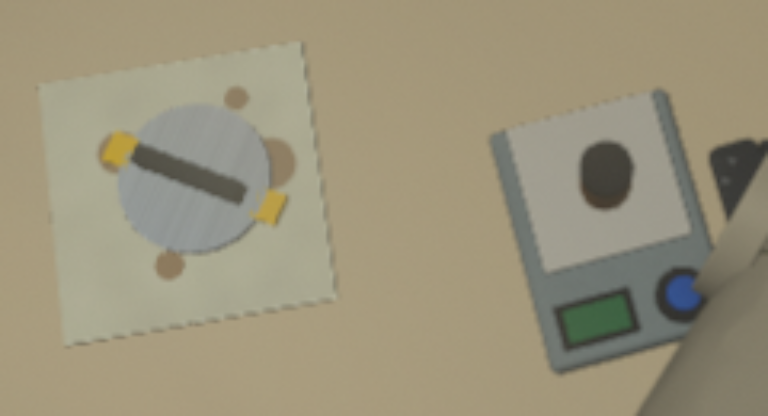

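The jar base at (606,183) sits close to the pan centre at (598,182). The cover at (194,178) is close to the mat centre at (187,193), and the button is up. I'm handing the job in.

```bash
python3 -c "
from workcell import *
print(job_done())"
```

```text
the job is handed in; nothing more can be done
None
```

I carried out every step of the task and handed the job in at about 21 s of the 72 s allowed. `job_done()` reports no verdict, so the result is unconfirmed.

- **Cover:** I pressed it down about 9 mm, turned it 83° anticlockwise, lifted it off and laid it on the mat. In the last top view it lies flat, about 11 mm from the mat's centre.
- **Zero button:** I pressed it to its stop with the jar still in the canister. The force dropped off like a spring as I backed away, and the button looks up in the last pictures.
- **Jar:** I stood it on the pan and let go. In the last pictures it is upright, a few mm from the pan's centre by the pan's corners and edges.
- **Arm and bystanders:** The arm ended clear of everything with the force reading near zero. I saw nothing disturbed in the views I took, but did not re-measure the bystanders.

**What disagreed or went past plan:**
- **Pan position:** The network put the pan about 40 mm from my corner-based centre. It seems to report the whole balance, so I used the corners.
- **Cover position:** The side camera's low-confidence fix on the cover was about 33 mm off the top camera's. I trusted the top view.
- **Forces:** Pressing the button briefly reached about 73 N upward at the wrist, and the first cover press about 43 N. Both are under the 120 N limit.
- **Tool tilt:** The tool drifted to as much as 5.7° of tilt during the moves. The jar was not seen to lean.

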